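# Put four mixed-up end covers back on their own housings

### The job

The end covers of the four green machine housings have been put back on the wrong ones. Change them round until every cover lies flat and centred on the housing that has its own outline (square, rectangular, round, two-bolt oval), with the two outlines lined up; the empty plywood board is there to park a cover meanwhile. Leave the oil can standing where it is.

Things in the scene. Friction and masses are not known exactly. Their poses are not given: they have to be found in the camera images.
- cover_square: Loose aluminium end cover, about 0.35 kg: flange 9 mm thick, square outline, 86 x 86, rounded corners, four bolt holes; central upright round boss 40 mm diameter, top 50 mm above the underside, free to grip above 13 mm. Origin: centre of underside; z up. It fits its housing in any of four quarter turns. At the start on a wrong housing.
- cover_rect: Loose aluminium end cover, about 0.35 kg: flange 9 mm thick, rectangular outline, 106 (along its own x) x 66, rounded corners, four bolt holes; central upright round boss 40 mm diameter, top 50 mm above the underside, free to grip above 13 mm. Origin: centre of underside; z up. It fits its housing either way round (half turn). At the start on a wrong housing.
- cover_round: Loose aluminium end cover, about 0.35 kg: flange 9 mm thick, circular outline, 88 diameter, four bolt holes; central upright round boss 40 mm diameter, top 50 mm above the underside, free to grip above 13 mm. Origin: centre of underside; z up. It fits its housing at any turn. At the start on a wrong housing.
- cover_oval: Loose aluminium end cover, about 0.35 kg: flange 9 mm thick, two-bolt oval (lozenge) outline with round ends, 106 (along its own x) x 62, one bolt hole at each end; central upright round boss 40 mm diameter, top 50 mm above the underside, free to grip above 13 mm. Origin: centre of underside; z up. It fits its housing either way round (half turn). At the start on a wrong housing.
- housing_square: Green cast housing, too heavy to move, for the cover of square outline. Foot 14 mm thick, 122 x 122 mm, same outline but 18 mm larger all round, so it shows round any cover; flat black-gasketed top face of exactly its cover's outline, 50 mm above the bench. Origin: centre of underside; z up, x along one side.
- housing_rect: Green cast housing, too heavy to move, for the cover of rectangular outline. Foot 14 mm thick, 142 (x) x 102 mm, same outline but 18 mm larger all round, so it shows round any cover; flat black-gasketed top face of exactly its cover's outline, 50 mm above the bench. Origin: centre of underside; z up, x along its length.
- housing_round: Green cast housing, too heavy to move, for the cover of circular outline. Foot 14 mm thick, 124 diameter mm, same outline but 18 mm larger all round, so it shows round any cover; flat black-gasketed top face of exactly its cover's outline, 50 mm above the bench. Origin: centre of underside; z up, x along no special direction.
- housing_oval: Green cast housing, too heavy to move, for the cover of two-bolt oval (lozenge) outline with round ends. Foot 14 mm thick, 142 (x) x 98 mm, same outline but 18 mm larger all round, so it shows round any cover; flat black-gasketed top face of exactly its cover's outline, 50 mm above the bench. Origin: centre of underside; z up, x along its length.
- board: Empty square of plywood, 125 x 125 x 15 mm, fixed flat on the bench: a free spot where one cover can be parked. Origin: centre of its underside on the bench, its top is 15 mm above; z up.
- oil_can: Bystander: small brass oil can standing on the bench, 62 mm diameter, conical top, thin bent spout up to 128 mm high, 0.3 kg. Origin: centre of its underside.
There are look-alikes about, which are no part of the job. What is shaped like the cover_square but blue or red is not meant. What is shaped like the cover_rect but red is not meant.

How it is judged (in metres and radians):
At the end, for the whole second after the job is handed in: Each of the four covers lies flat (tilt under 0.06 rad) and at rest on the top face of the housing with its own outline, centre within 10 mm of the housing's centre, and outlines turned alike within 0.2 rad (square: any quarter turn; rectangle and oval: either way round; round: any turn) (horizontal distance between cover_square and housing_square below 0.01 m and z of cover_square in the frame of housing_square between 0.046 and 0.054 m and angle between each of cover_square, cover_rect, cover_round, cover_oval's own z axis and vertical below 0.06 rad and linear speed of each of cover_square, cover_rect, cover_round, cover_oval below 0.02 m/s and (angle between the x axis of cover_square and the x axis of housing_square, either way round below 0.2 rad or angle between the x axis of cover_square and the y axis of housing_square, either way round below 0.2 rad) and horizontal distance between cover_rect and housing_rect below 0.01 m and z of cover_rect in the frame of housing_rect between 0.046 and 0.054 m and angle between the x axis of cover_rect and the x axis of housing_rect, either way round below 0.2 rad and horizontal distance between cover_round and housing_round below 0.01 m and z of cover_round in the frame of housing_round between 0.046 and 0.054 m and horizontal distance between cover_oval and housing_oval below 0.01 m and z of cover_oval in the frame of housing_oval between 0.046 and 0.054 m and angle between the x axis of cover_oval and the x axis of housing_oval, either way round below 0.2 rad); the robot touches nothing.
It fails at once if the oil can is shifted by more than 40 mm or knocked over (distance of oil_can from where it was at the start of the episode above 0.04 m or angle between oil_can's own z axis and vertical above 0.35 rad).
It also fails if it takes over 115 s, if anything falls off the work surface, if the arm or the gripper's body presses on something with over 40 N, if the wrist force passes 120 N, or if a joint passes its speed limit or range.

### The arm

A 6-joint arm with a two-finger parallel gripper is mounted at the origin on the work surface. World frame = base frame: x ahead of the robot, y to its left, z up, the work surface at z = 0. Lengths are in mm, angles in rad, forces in N, time in s.
With the tool pointing down it reaches from about 300 to 775 mm from the base axis. Payload 14.6 kg.
Tool frame: the origin (TCP) lies between the finger pads; the fingertips stand 22 mm ahead of it and the grasp point (between the pads) lies 3 mm ahead of it (manip.tcp_to_tips is the distance from the TCP to the fingertips, in mm); y points along the fingers, z is the direction in which the jaws open and shut, and the axes are right-handed (so a half turn about y gives the same grasp; the last joint's range is limited). The gripper opens to 94 mm and grips with 3 to 60 N. Pads are 16 mm wide; open, the fingers measure 119 mm over their backs; the gripper's body (75 mm by 177 mm) begins 78 mm behind the grasp point.
Start: joints at [-0.067, 0.3, 1.521, -0, 1.321, -0.067], TCP at [549.99, -0.002, 227.446] pointing down, gripper open.
Joint ranges: [-3.03, 3.03], [-0.79, 2.21], [0.23, 2.52], [-1.04, 4.18], [0, 3.07], [-2.55, 2.55]. Speed limits (rad/s): [2.22, 2.22, 2.57, 3.14, 3.14, 3.14].

### API

Orientations are given as [roll, pitch, yaw] about the fixed x, y, z axes, in that order (R = Rz(yaw) Ry(pitch) Rx(roll)).
In Python, from cell import manip gives the robot as it stands.
- The arm moves only by the shell command python3 -m jog 'ROWS' [OPENING] [FORCE]. ROWS is JSON, one flat list of numbers, 6 for each row, row after row: the shift along the tool's x, y, z in mm, then the turn, a rotation vector about the tool's x, y, z in degrees. A call has 1 to 10 rows; each row is the pose to reach, as a shift and turn from the pose commanded when the call began, along the tool's axes at that moment; what a row does not reach only later rows make up. A row lasts 1/12 s, in which the tool goes at most 41.7 mm and 7.16 degrees, less where a joint would pass 70% of its speed; a pose out of reach is approached as far as the arm can. A call with a gripper value outside its range is refused whole. OPENING is the finger opening in mm, from 0 to 94, set as the call begins (- or left out, the last holds). The fingers move at their own pace and stop on an object; FORCE is the grip in N (left out, the last holds). Time passes only in rows, so rows that repeat a pose let the fingers close. It gives the time, the measured TCP pose, the force and the opening at its end, in the units of the state.
- manip.read_state(): the state, without advancing time (a new reading comes with each control period).
- manip.camera(name): name is "scene" or "side" or "wrist"; returns a dict with "img" (480x640x3 uint8, red, green, blue), "intrinsics" (3x3 intrinsics, pixels), "k1" (the pictures are not rectified: a ray, as slopes to the right and down, at radius r is drawn at 1 + k1 r^2 times it, then the intrinsics apply), "origin" and "orientation" of the camera in the world. Camera axes: x right, y down, z forward; pixel columns grow to the right and rows downward; lengths in mm; the calibration is good to about 2 mm. A picture is of the moment at which its call begins. There is no depth.
- manip.sign_off(): hands the job in, once; it reports no verdict.
Trained networks look in a picture, given as the dict that the camera call returned (one of the last four; its "shot" number tells which), for a name from the list of things; names that differ only in an ending like _2 or _b are one class to them, and where a whole thing is asked for, a point or a joint stands for the part that bears it (a point fixed in the world has none). Each returns a list of dicts, best first, with "score" (0 to 1); they miss things now and then, are a little off and sometimes report something else, mostly with a low value. They report only what shows in the picture. A call takes as long as a camera call. They do not tell look-alikes from the thing itself.
- manip.masks_of(thing, picture): "pixels" (480x640 bool, what is visible of it) and "xy" ([column, row] in pixels, amid what is visible of it).
- manip.tip_of(thing, picture): "xy" ([column, row] in pixels: a listed point, or the origin of a listed thing).
The state is a dict: "clock": time; "joints": joint angles; "qd": joint speeds; "effort": joint torques, N m; "eef_pos": TCP position; "eef_rot": TCP orientation; "wrist_force": force on the tool from outside, world axes, zero at the start; "moment": the same for the moment, N m; "finger_gap": finger opening in mm.
Only numpy, scipy, OpenCV 4.12 (cv2) and the standard library are available. Lean on these libraries where they do the work, as an engineer would, in place of code of your own. Each camera call takes 0.05 s, during which the arm holds its last target.

## Working session

There is one attempt and no reset: what is moved stays moved. The work goes in short steps, Python scripts to look and compute and a shell command to move; the robot and the scene stay as the last step left them, time stands still between calls to the robot, and variables do not carry over. Pictures are saved under pics/ and viewed, and the job is handed in when it is done.

```bash
ls; mkdir -p pics; python3 - <<'E'
from cell import manip
import cv2
for n in ("scene","side","wrist"):
    c=manip.camera(n); cv2.imwrite(f"pics/{n}0.png",c["img"][:,:,::-1]); print(n,c["intrinsics"].tolist(),c["k1"],c["origin"],c["orientation"],c["shot"])
print(manip.read_state(), manip.tcp_to_tips)
E
```

```text
pics
scene [[486.5017269288548, 0.0, 319.22504995934815], [0.0, 486.5017269288548, 248.54184187317247], [0.0, 0.0, 1.0]] -0.11270119696773837 [ 943.68634486 -438.51586202  900.71560369] [-2.50720513  0.00450185  0.57979111] 1
side [[589.7475175545692, 0.0, 314.78852211885857], [0.0, 589.7475175545692, 238.81497899887168], [0.0, 0.0, 1.0]] 0.06246536368937363 [ 427.52302637 1252.34061254 1173.96206751] [-2.32470872  0.01741654 -3.01601942] 2
wrist [[423.4537638055376, 0.0, 322.94801052651025], [0.0, 423.4537638055376, 240.80280424519574], [0.0, 0.0, 1.0]] 0.0059038820737936735 [550.64453272  65.0755045  382.49596081] [ 2.91330875e+00 -1.33716205e-04  1.29725638e-03] 3
{'clock': 0.15, 'joints': array([-6.65860422e-02,  3.00357324e-01,  1.52138380e+00, -5.70845728e-06,
        1.32068191e+00, -6.65986353e-02]), 'qd': array([-0.00108443, -0.00091716, -0.00120988,  0.00121794, -0.00123856,
       -0.00154818]), 'effort': array([-2.50185103e-04, -5.31960297e+01, -3.52822959e+01,  7.07691838e-02,
        2.35654798e-02, -3.66386917e-05]), 'eef_pos': array([5.49844650e+02, 1.37246652e-02, 2.27032188e+02]), 'eef_rot': array([-1.57162524e+00,  4.97440065e-05, -1.57078234e+00]), 'wrist_force': array([-0.54321286,  0.94255952,  0.98020211]), 'moment': array([ 0.0148577 , -0.01386985,  0.00761147]), 'finger_gap': 94.00640381873843} 22.0
```

View pics/scene0.png

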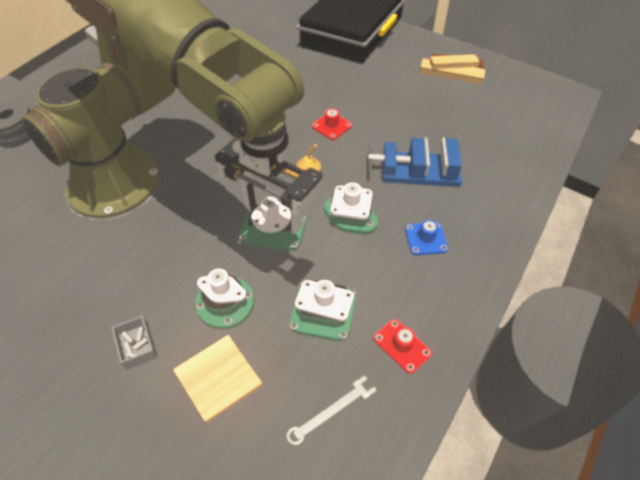

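View pics/side0.png

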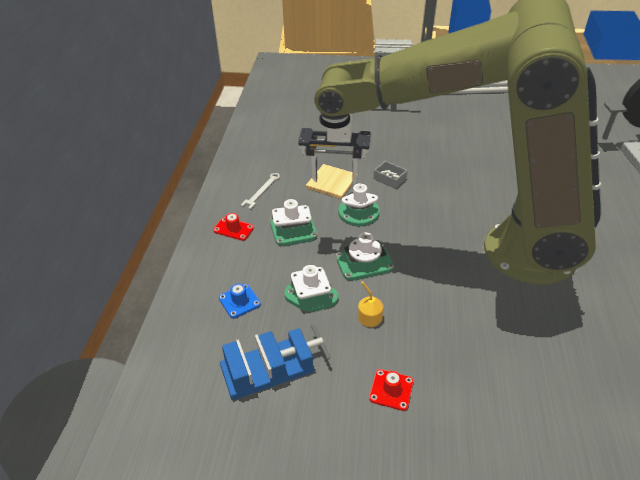

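View pics/wrist0.png

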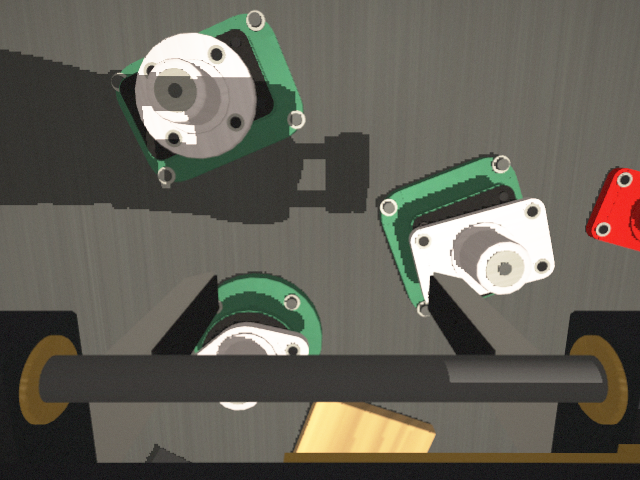

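```bash
cat > h.py <<'E'
import numpy as np, cv2
from scipy.spatial.transform import Rotation as R
from scipy.optimize import least_squares
from cell import manip
TH=["square","rect","round","oval"]
def cam(n,save=None):
    c=manip.camera(n)
    if save: cv2.imwrite("pics/"+save,c["img"][:,:,::-1])
    return c
def rot(c): return R.from_euler("xyz",c["orientation"]).as_matrix()
def project(c,P):
    P=np.atleast_2d(P); q=(P-np.array(c["origin"]))@rot(c)
    s=q[:,:2]/q[:,2:]; r2=(s**2).sum(1,keepdims=True); s=s*(1+c["k1"]*r2)
    K=np.array(c["intrinsics"]); return s*[K[0,0],K[1,1]]+[K[0,2],K[1,2]]
def toplane(c,xy,z):
    K=np.array(c["intrinsics"]); d=(np.atleast_2d(xy)-[K[0,2],K[1,2]])/[K[0,0],K[1,1]]
    s=d.copy()
    for _ in range(30): s=d/(1+c["k1"]*(s**2).sum(1,keepdims=True))
    v=np.c_[s,np.ones(len(s))]@rot(c).T; o=np.array(c["origin"])
    return (o+v*((z-o[2])/v[:,2:]))[:,:2]
def outline(kind,grow=0,n=12):
    a=np.linspace(0,2*np.pi,72,endpoint=False); circ=np.c_[np.cos(a),np.sin(a)]
    if kind=="round": p=circ*(44+grow); return p
    if kind in("square","rect"):
        hx,hy=(43,43) if kind=="square" else (53,33); r=10
        p=np.vstack([circ*(r+grow)+[sx*(hx-r),sy*(hy-r)] for sx in(1,-1) for sy in(1,-1)])
    if kind=="oval":
        p=np.vstack([circ*(31+grow),circ*(13+grow)+[40,0],circ*(13+grow)-[40,0]])
    return cv2.convexHull(p.astype(np.float32))[:,0].astype(float)
def place(p,x,y,yaw,z):
    c,s=np.cos(yaw),np.sin(yaw); q=p@np.array([[c,s],[-s,c]])+[x,y]
    return np.c_[q,np.full(len(q),z)]
E
python3 - <<'E'
from h import *
for n in ("scene","side","wrist"):
    c=cam(n); print(n)
    for t in [f"housing_{k}" for k in TH]+[f"cover_{k}" for k in TH]+["board","oil_can"]:
        for d in manip.tip_of(t,c)[:3]:
            z=50 if t.startswith("cover") else 0
            print(t,round(d["score"],2),np.round(d["xy"]),np.round(toplane(c,d["xy"],z)[0],1))
E
```

```text
scene
housing_square 0.92 [325. 313.] [678.2 -20. ]
housing_rect 0.96 [272. 230.] [454.3  99.3]
housing_rect 0.54 [310. 180.] [438.3 284.9]
housing_round 0.63 [222. 305.] [ 484.6 -123.8]
housing_oval 0.95 [351. 218.] [590.6 232.3]
cover_square 0.9 [351. 205.] [590.7 227.6]
cover_square 0.82 [330. 129.] [404.1 429.5]
cover_square 0.59 [423. 237.] [773.  236.5]
cover_rect 0.96 [324. 299.] [674.2 -17.1]
cover_rect 0.62 [401. 346.] [854.6 -24.7]
cover_round 0.81 [274. 218.] [463.6  97.8]
cover_oval 0.83 [223. 290.] [ 489.4 -112.8]
cover_oval 0.52 [274. 218.] [462.9  99.8]
cover_oval 0.33 [219. 382.] [ 609.7 -270.2]
board 0.76 [217. 377.] [ 580.6 -254.4]
board 0.71 [221. 304.] [ 481.4 -123. ]
oil_can 0.65 [306. 178.] [423.1 284.9]
side
housing_square 0.95 [298. 233.] [656.   -4.5]
housing_rect 0.82 [363. 264.] [457.6  99.6]
housing_rect 0.27 [290. 218.] [690.2 -67.2]
housing_round 0.86 [358. 212.] [ 487.3 -120.8]
housing_oval 0.98 [311. 293.] [588.8 224.4]
cover_square 0.91 [309. 281.] [592.  225.4]
cover_square 0.87 [390. 390.] [373.8 525.7]
cover_square 0.63 [241. 305.] [749.9 324.9]
cover_rect 0.82 [230. 226.] [845.8  39.5]
cover_rect 0.62 [289. 220.] [680.   -2.1]
cover_round 0.64 [364. 253.] [456.3 107.5]
cover_round 0.46 [312. 284.] [583.3 238.1]
cover_oval 0.78 [359. 203.] [ 485.  -102.7]
board 0.94 [334. 182.] [ 576.  -256.3]
oil_can 0.67 [362. 261.] [460.6  90.9]
oil_can 0.56 [369. 314.] [432.7 278.7]
wrist
cover_rect 0.63 [476. 248.] [674.9 -18. ]
cover_round 0.97 [198.  96.] [458.   98.5]
cover_oval 0.85 [250. 356.] [ 488.2 -114.1]
board 0.83 [357. 451.] [ 586.9 -249.7]
```

```bash
python3 -m jog '[-40,-30,0,0,0,0,-80,-60,0,0,0,0,-110,-90,0,0,0,0,-130,-100,0,0,0,0,-130,-100,0,0,0,0,-130,-100,0,0,0,0]'; python3 - <<'E'
from h import *
import pickle
cs=[cam("wrist","wA.png"),cam("side","sA.png"),cam("scene","scA.png")]
M=[{t:manip.masks_of(t,c) for t in ["housing_"+k for k in TH]+["cover_"+k for k in TH]+["board","oil_can"]} for c in cs]
pickle.dump((cs,M),open("A.pkl","wb"))
E
python3 -m jog '[40,0,0,0,0,0,80,0,0,0,0,0,120,0,0,0,0,0,160,0,0,0,0,0,200,0,0,0,0,0,220,0,0,0,0,0,220,0,0,0,0,0,220,0,0,0,0,0]'; python3 - <<'E'
from h import *
import pickle
cs=[cam("wrist","wB.png"),cam("side","sB.png"),cam("scene","scB.png")]
M=[{t:manip.masks_of(t,c) for t in ["housing_"+k for k in TH]+["cover_"+k for k in TH]+["board","oil_can"]} for c in cs]
pickle.dump((cs,M),open("B.pkl","wb"))
a=np.hstack([cv2.resize(cv2.imread("pics/"+n),(400,300)) for n in("wA.png","wB.png")]);b=np.hstack([cv2.resize(cv2.imread("pics/"+n),(400,300)) for n in("sA.png","scB.png")])
cv2.imwrite("pics/mA.png",np.vstack([a,b]))
E
```

```text
clock: 2.3
eef_pos: [550.0, 131.2, 328.2]
eef_rot: [-1.569, 0.0, -1.568]
wrist_force: [0.8, -0.7, 0.7]
finger_gap: 93.8
clock: 4.62
eef_pos: [549.9, -90.7, 327.3]
eef_rot: [-1.571, 0.0, -1.573]
wrist_force: [0.3, -0.1, -0.1]
finger_gap: 94.0
```

View pics/mA.png

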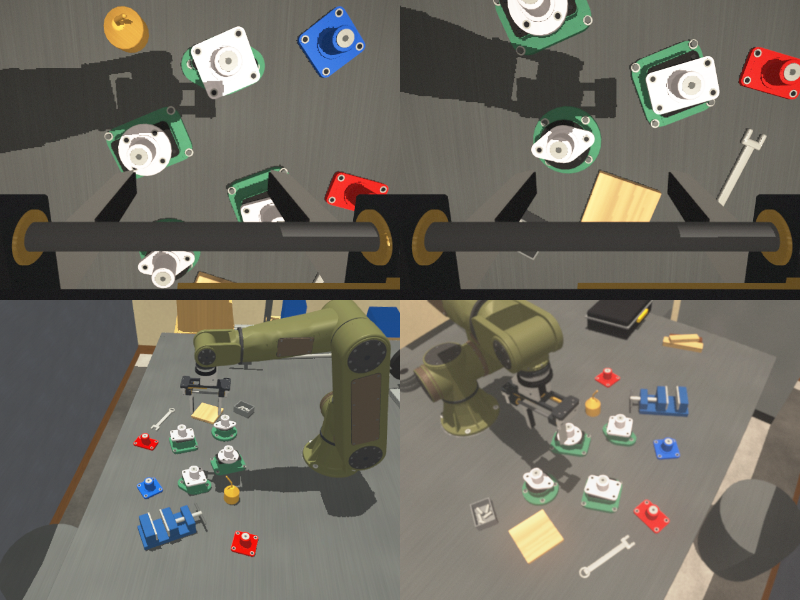

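```bash
cat > fit.py <<'E'
from h import *
import pickle
from scipy.optimize import minimize
def poly(img,pts):
    m=np.zeros(img.shape[:2],np.uint8); h=cv2.convexHull(pts.astype(np.float32))
    cv2.fillConvexPoly(m,np.round(h*16).astype(np.int32),1,shift=4); return m>0
def prism(c,kind,grow,x,y,yaw,z0,z1):
    o=outline(kind,grow); return poly(c["img"],project(c,np.vstack([place(o,x,y,yaw,z0),place(o,x,y,yaw,z1)])))
def boss(c,x,y,z):
    a=np.linspace(0,6.283,40); o=20*np.c_[np.cos(a),np.sin(a)]
    return poly(c["img"],project(c,np.vstack([place(o,x,y,0,z),place(o,x,y,0,z+50)])))
def cover_sil(c,k,x,y,yaw,z): return prism(c,k,0,x,y,yaw,z,z+9)|boss(c,x,y,z)
def green(c):
    h=cv2.cvtColor(c["img"],cv2.COLOR_RGB2HSV); m=((h[...,0]>60)&(h[...,0]<90)&(h[...,1]>70)&(h[...,2]>25)).astype(np.uint8)
    return m>0
def iou(a,b): return (a&b).sum()/max(1,(a|b).sum())
def nm(f,x0,step=(8,8,.15)):
    best=None
    x0=np.array(x0,float)
    S=np.vstack([x0]+[x0+np.eye(len(x0))[i]*step[i] for i in range(len(x0))])
    r=minimize(f,x0,method="Nelder-Mead",options=dict(initial_simplex=S,xatol=.02,fatol=1e-5,maxiter=250)); 
    return r
def fit_cover(k,views,x0,z,masks):
    # views: list of cams ; masks: list of bool
    def f(p): return -np.mean([iou(cover_sil(c,k,*p,z),m) for c,m in zip(views,masks)])
    rs=[nm(f,[x0[0],x0[1],w]) for w in np.arange(-.5 if k=="square" else -1.3,1.5 if k!="square" else .8,.45)]
    return min(rs,key=lambda r:r.fun)
def fit_housing(k,ck,cp,views,x0):
    gs=[green(c) for c in views]
    def f(p):
        s=0
        for c,g in zip(views,gs):
            occ=prism(c,k,0,*p,14,50)|cover_sil(c,ck,*cp,50)
            ft=prism(c,k,18,*p,0,14)
            win=cv2.dilate(prism(c,k,22,x0[0],x0[1],0,0,50).astype(np.uint8),np.ones((25,25)))>0
            occ=cv2.dilate(occ.astype(np.uint8),np.ones((3,3)))>0
            s+=iou(ft&~occ,g&~occ&win)
        return -s/len(views)
    rs=[nm(f,[x0[0],x0[1],w]) for w in np.arange(-1.3,1.5,.45)]
    return min(rs,key=lambda r:r.fun)
def overlay(c,items,name,crop=None,scale=1):
    im=cv2.resize(c["img"][:,:,::-1],None,fx=scale,fy=scale)
    for pts,col in items:
        q=np.round(project(c,pts)*scale).astype(np.int32); cv2.polylines(im,[q],True,col,1)
    cv2.imwrite("pics/"+name,im)
E
cat > go.py <<'E'
from fit import *
A,MA=pickle.load(open("A.pkl","rb")); B,MB=pickle.load(open("B.pkl","rb"))
# views: 0 wrist,1 side,2 scene
plan=[("oval","square",[590,226],[("A",0),("A",1),("A",2),("B",1),("B",2)]),
("rect","round",[457,99],[("A",0),("A",1),("A",2),("B",1),("B",2)]),
("round","oval",[486,-117],[("B",0),("A",1),("A",2),("B",1),("B",2)]),
("square","rect",[674,-15],[("B",0),("A",1),("A",2),("B",1),("B",2)])]
D={"A":(A,MA),"B":(B,MB)}
out={}
for hk,ck,x0,vs in plan:
    for sub in (vs[:1],vs[1:2],vs[2:3],vs[:3]):
        views=[];masks=[]
        for s,i in sub:
            c=D[s][0][i]; best=None
            for d in D[s][1][i]["cover_"+ck]:
                dist=np.linalg.norm(toplane(c,d["xy"],60)[0]-x0)
                if dist<50 and (best is None or d["score"]>best["score"]): best=d
            if best is not None: views.append(c);masks.append(best["pixels"])
        if not views: print(ck,sub,"none");continue
        r=fit_cover(ck,views,x0,50,masks)
        h=fit_housing(hk,ck,r.x,views,x0)
        print(ck,sub,len(views),"cover",np.round(r.x,2),round(-r.fun,3),"| housing",hk,np.round(h.x,2),round(-h.fun,3),flush=True)
    out[hk]=(ck,r.x,h.x)
pickle.dump(out,open("out.pkl","wb"))
for nm_,c in (("oA.png",A[0]),("oB.png",B[0]),("oS.png",A[1])):
    it=[]
    for hk,(ck,cp,hp) in out.items():
        it+=[(place(outline(hk,18),*hp,14),(255,0,255)),(place(outline(ck),*cp,59),(0,0,255)),(place(outline(hk),*hp,50),(255,255,0)),(place(outline("round")*20/44,*cp,100),(255,0,0))]
    overlay(c,it,nm_,scale=1.25)
E
time python3 go.py
```

```text
square [('A', 0)] 1 cover [5.8761e+02 2.3446e+02 3.9000e-01] 0.971 | housing oval [ 5.8684e+02  2.3589e+02 -5.0000e-02] 0.868
square [('A', 1)] 1 cover [5.8854e+02 2.3323e+02 3.7000e-01] 0.911 | housing oval [ 5.8853e+02  2.3262e+02 -8.0000e-02] 0.702
square [('A', 2)] 1 cover [5.8815e+02 2.3340e+02 4.1000e-01] 0.97 | housing oval [ 5.8378e+02  2.4119e+02 -1.9000e-01] 0.421
square [('A', 0), ('A', 1), ('A', 2)] 3 cover [587.99 233.82  -1.17] 0.946 | housing oval [ 5.8704e+02  2.3542e+02 -4.0000e-02] 0.629
round [('A', 0)] 1 cover [456.73  97.63   0.91] 0.938 | housing rect [4.5553e+02 9.7780e+01 4.0000e-01] 0.804
round [('A', 1)] 1 cover [ 4.5605e+02  9.2590e+01 -2.3000e-01] 0.816 | housing rect [4.5449e+02 9.5760e+01 3.9000e-01] 0.763
round [('A', 2)] 1 cover [456.41  98.07  -0.78] 0.909 | housing rect [4.4801e+02 1.0607e+02 3.8000e-01] 0.601
round [('A', 0), ('A', 1), ('A', 2)] 3 cover [ 4.5605e+02  9.8700e+01 -3.0000e-01] 0.883 | housing rect [4.5518e+02 9.7720e+01 3.9000e-01] 0.653
oval [('B', 0)] 1 cover [ 4.8673e+02 -1.1305e+02  2.4000e-01] 0.966 | housing round [ 4.8685e+02 -1.1724e+02 -4.3000e-01] 0.764
oval [('A', 1)] 1 cover [ 4.8635e+02 -1.1434e+02  2.6000e-01] 0.939 | housing round [ 488.9  -120.75   -0.83] 0.862
oval [('A', 2)] 1 cover [ 4.8695e+02 -1.1360e+02  2.0000e-01] 0.922 | housing round [ 478.36 -110.99   -1.15] 0.408
oval [('B', 0), ('A', 1), ('A', 2)] 3 cover [ 4.8607e+02 -1.1364e+02  2.2000e-01] 0.936 | housing round [ 486.81 -117.77    0.59] 0.627
rect [('B', 0)] 1 cover [ 6.7689e+02 -2.0580e+01  2.7000e-01] 0.978 | housing square [ 6.7441e+02 -1.8400e+01  3.8000e-01] 0.852
rect [('A', 1)] none
rect [('A', 2)] 1 cover [ 6.7755e+02 -2.0750e+01  2.7000e-01] 0.944 | housing square [ 6.688e+02 -1.294e+01  3.600e-01] 0.666
rect [('B', 0), ('A', 1), ('A', 2)] 2 cover [ 6.771e+02 -2.080e+01  2.800e-01] 0.959 | housing square [673.49 -17.49  -1.18] 0.668
real	1m56.244s
user	1m50.500s
sys	0m1.733s
```

```bash
python3 - <<'E'
from fit import *
A,_=pickle.load(open("A.pkl","rb"))
B,_=pickle.load(open("B.pkl","rb"))
c=B[2]
im=c["img"][:,:,::-1].copy(); im[green(c)]=(0,0,255)
cv2.imwrite("pics/gm.png",cv2.resize(np.vstack([np.hstack([c["img"][:,:,::-1],im])[120:360,150:400],im[120:360,150:400]]),None,fx=1.2,fy=1.2))
print(c["img"][225,215:240:5], c["img"][320,225])
E
```

```text
[[ 84  80  73]
 [ 80  79  73]
 [ 85  80  77]
 [ 90  86  80]
 [115 110 102]] [171 170 147]
```

View pics/oA.png

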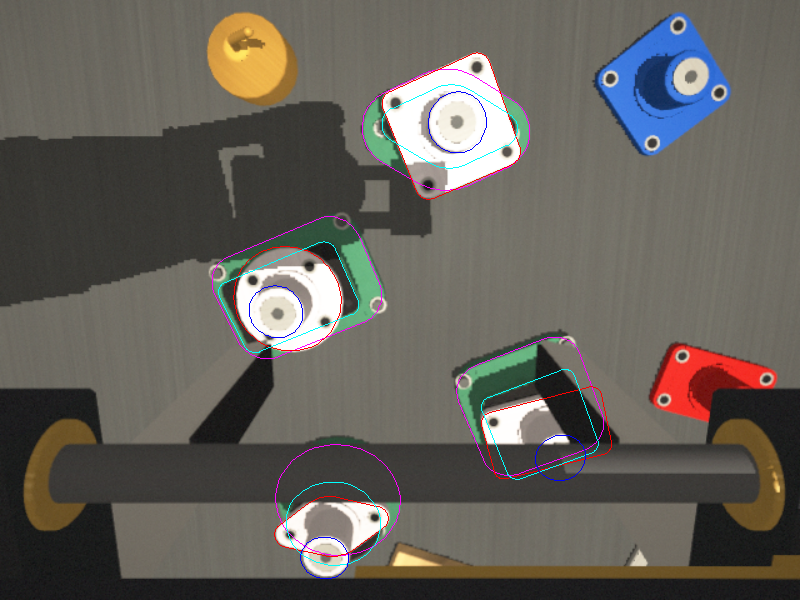

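View pics/oB.png

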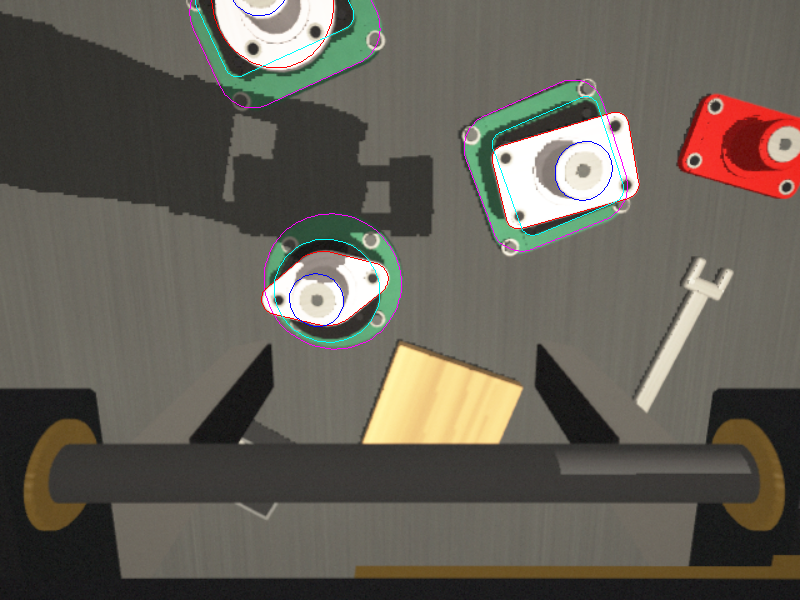

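View pics/gm.png

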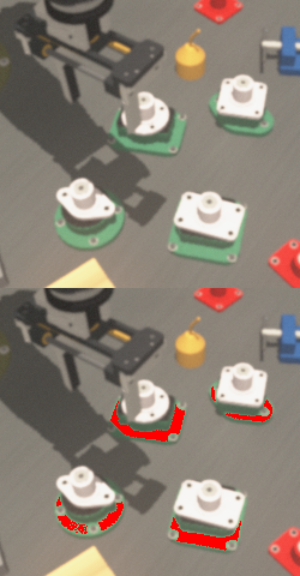

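```bash
python3 - <<'E'
s=open('fit.py').read()
a=s.index("def green");b=s.index("def iou")
s=s[:a]+'''def green(c):
    i=cv2.GaussianBlur(c["img"],(3,3),0).astype(int); r,g,b=i[...,0],i[...,1],i[...,2]
    m=((g-r)>0.12*g)&(g-r>6)&(g>=b)
    return cv2.morphologyEx(m.astype(np.uint8),cv2.MORPH_CLOSE,cv2.getStructuringElement(cv2.MORPH_ELLIPSE,(11,11)))>0
'''+s[b:]
open('fit.py','w').write(s)
E
cat > go2.py <<'E'
from fit import *
A,MA=pickle.load(open("A.pkl","rb")); B,MB=pickle.load(open("B.pkl","rb")); out=pickle.load(open("out.pkl","rb"))
W={"oval":A[0],"rect":A[0],"round":B[0],"square":B[0]}
for hk,(ck,cp,hp) in out.items():
    for nm_,v in (("w",[W[hk]]),("sideA",[A[1]]),("sceneA",[A[2]]),("sceneB",[B[2]]),("all",[W[hk],A[1],A[2] if hk!="rect" else B[2]])):
        h=fit_housing(hk,ck,cp,v,hp[:2])
        print(hk,nm_,np.round(h.x,2),round(-h.fun,3),flush=True)
    out[hk]=(ck,cp,h.x)
pickle.dump(out,open("out2.pkl","wb"))
# board
for c in (B[0],B[1],B[2]):
    i=cv2.cvtColor(c["img"],cv2.COLOR_RGB2HSV)
    
    for d in (MB[[id(x) for x in B].index(id(c))]["board"])[:1]:
        p=d["pixels"]; ys,xs=np.nonzero(p); w=toplane(c,np.c_[xs,ys],15); r=cv2.minAreaRect(w.astype(np.float32)); print("board",r)
E
python3 go2.py
```

```text
oval w [ 5.870e+02  2.355e+02 -4.000e-02] 0.983
oval sideA [ 5.8688e+02  2.3533e+02 -5.0000e-02] 0.739
oval sceneA [ 5.8475e+02  2.3862e+02 -1.1000e-01] 0.958
oval sceneB [ 5.8497e+02  2.3881e+02 -9.0000e-02] 0.951
oval all [ 5.8695e+02  2.3548e+02 -4.0000e-02] 0.858
rect w [4.5654e+02 9.8830e+01 3.9000e-01] 0.856
rect sideA [4.5504e+02 9.9280e+01 4.0000e-01] 0.856
rect sceneA [4.5408e+02 1.0124e+02 3.9000e-01] 0.874
rect sceneB [4.5342e+02 1.0046e+02 4.1000e-01] 0.892
rect all [4.5582e+02 9.8840e+01 3.9000e-01] 0.838
round w [ 487.76 -116.83    1.4 ] 0.876
round sideA [ 487.62 -118.57    0.  ] 0.994
round sceneA [ 483.83 -113.68    0.61] 0.922
round sceneB [ 483.67 -113.89   -0.74] 0.902
round all [ 487.57 -117.17   -0.7 ] 0.878
square w [673.95 -18.76  -1.2 ] 0.888
square sideA [ 6.7365e+02 -1.9390e+01  3.8000e-01] 0.988
square sceneA [ 6.7225e+02 -1.6870e+01  3.8000e-01] 0.915
square sceneB [672.27 -16.88   1.95] 0.918
square all [ 6.7361e+02 -1.8830e+01  3.7000e-01] 0.904
board ((586.7486572265625, -242.30641174316406), (108.52240753173828, 125.86196899414062), 70.74737548828125)
board ((585.0416870117188, -247.1279296875), (140.41259765625, 133.38800048828125), 70.82714080810547)
board ((586.366455078125, -257.53765869140625), (124.5875473022461, 130.72613525390625), 69.86872100830078)
```

```bash
python3 -m jog '[6,35,-16,0,0,0,12,70,-32,0,0,0,18,105,-48,0,0,0,23.5,140,-63.4,0,0,0,23.5,170,-63.4,0,0,0,23.5,200,-63.4,0,0,0,23.5,220,-63.4,0,0,0,23.5,233,-63.4,0,0,0,23.5,240.5,-63.4,0,0,0,23.5,240.5,-63.4,0,0,0]' 94 30; python3 - <<'E'
from h import *
print(manip.read_state()["joints"])
c=cam("side","g1.png");cam("wrist","g1w.png")
a=cv2.resize(cv2.imread("pics/g1.png")[130:290,260:440],(480,427));b=cv2.resize(cv2.imread("pics/g1w.png"),(480,360)) 
cv2.imwrite("pics/g1m.png",cv2.resize(np.vstack([a,b]),(366,600)))
E
```

```text
clock: 7.1
eef_pos: [486.1, -113.4, 85.8]
eef_rot: [-1.573, 0.001, -1.571]
wrist_force: [-0.4, -0.6, -0.3]
finger_gap: 94.1
[-3.02508497e-01  3.60847593e-01  1.80195652e+00  2.60969900e-05
  9.80877987e-01 -3.02471484e-01]
```

View pics/g1m.png

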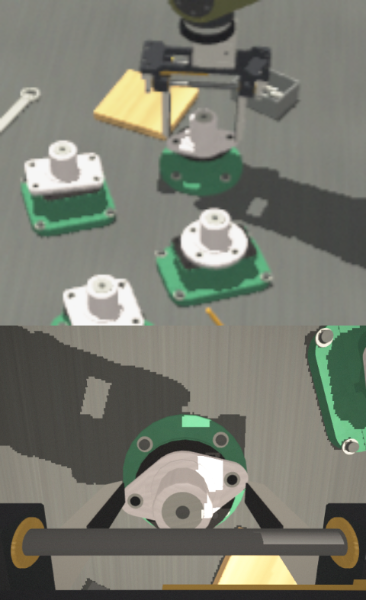

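```bash
python3 -m jog '[0,0,0,0,0,0,0,0,0,0,0,0,0,0,0,0,0,0,0,0,0,0,0,0,0,0,0,0,0,0,0,0,0,0,0,0,0,0,0,0,0,0,0,0,0,0,0,0]' 34 30
```

```text
clock: 7.87
eef_pos: [486.6, -113.5, 87.0]
eef_rot: [-1.571, 0.0, -1.571]
wrist_force: [-0.6, 0.0, -0.6]
finger_gap: 44.3
```

```bash
python3 -m jog '[0,0,0,0,0,0,0,0,0,0,0,0,0,0,0,0,0,0]' 30 35;  python3 -m jog '[0,-15,0,0,0,0,0,-35,0,0,0,0,0,-55,0,0,0,0,0,-75,0,0,0,0,0,-75,0,0,0,0]'
```

```text
clock: 8.12
eef_pos: [486.4, -113.5, 86.9]
eef_rot: [-1.571, 0.0, -1.571]
wrist_force: [-2.1, 0.9, 1.5]
finger_gap: 39.1
clock: 8.53
eef_pos: [487.8, -113.8, 164.9]
eef_rot: [-1.566, -0.001, -1.571]
wrist_force: [0.6, 0.4, -3.4]
finger_gap: 39.4
```

```bash
python3 -m jog '[28,0,20,0,0,0,56,0,40,0,0,0,84,0,60,0,0,0,112,0,80,0,0,0,139.5,0,99.4,0,0,0,139.5,25,99.4,0,0,0,139.5,60,99.4,0,0,0,139.5,90,99.4,0,0,0,139.5,104,99.4,0,0,0,139.5,104,99.4,0,0,0]'; python3 -m jog '[0,3,0,0,0,0,0,5.5,0,0,0,0,0,5.5,0,0,0,0,0,5.5,0,0,0,0]'
```

```text
clock: 9.37
eef_pos: [584.3, -252.3, 53.7]
eef_rot: [-1.576, 0.003, -1.571]
wrist_force: [0.1, -0.3, -3.8]
finger_gap: 39.6
clock: 9.7
eef_pos: [586.3, -253.1, 53.3]
eef_rot: [-1.57, -0.001, -1.571]
wrist_force: [0.4, -0.3, -5.2]
finger_gap: 39.7
```

```bash
python3 - <<'E'
from h import *
c=cam("scene","p1.png")
cv2.imwrite("pics/p1m.png",cv2.resize(cv2.imread("pics/p1.png")[200:440,100:420],(640,480)))
E
```

```text
(no output)
```

View pics/p1m.png

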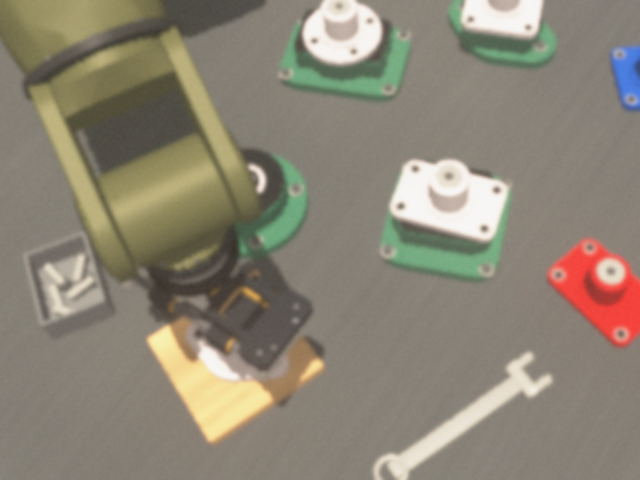

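```bash
python3 -m jog '[0,0,0,0,0,0,0,0,0,0,0,0,0,0,0,0,0,0,0,-10,0,0,0,0,0,-40,0,0,0,0,0,-75,0,0,0,0,0,-109.5,0,0,0,0,0,-109.5,0,0,0,0]' 94;  python3 -m jog '[-38,0,-14,0,0,0,-76,0,-28,0,0,0,-114,0,-42,0,0,0,-152,0,-56,0,0,0,-190,0,-70,0,0,0,-228,0,-84,0,0,0,-266,0,-98,0,0,0,-304,0,-112,0,0,0,-342,0,-126,0,0,0,-351.3,0,-129.4,0,0,0]'
python3 - <<'E'
from h import *
c=cam("side","p2.png");w=cam("wrist","p2w.png")
cv2.imwrite("pics/p2m.png",np.vstack([cv2.resize(cv2.imread("pics/p2.png")[130:370,200:520],(400,300)),cv2.resize(cv2.imread("pics/p2w.png"),(400,300))]))
E
```

```text
clock: 10.42
eef_pos: [588.2, -254.1, 170.6]
eef_rot: [-1.561, -0.005, -1.571]
wrist_force: [1.0, -0.4, 0.4]
finger_gap: 89.7
clock: 11.25
eef_pos: [455.0, 102.0, 162.9]
eef_rot: [-1.57, 0.001, -1.568]
wrist_force: [-0.5, -0.6, 0.9]
finger_gap: 93.9
```

View pics/p2m.png

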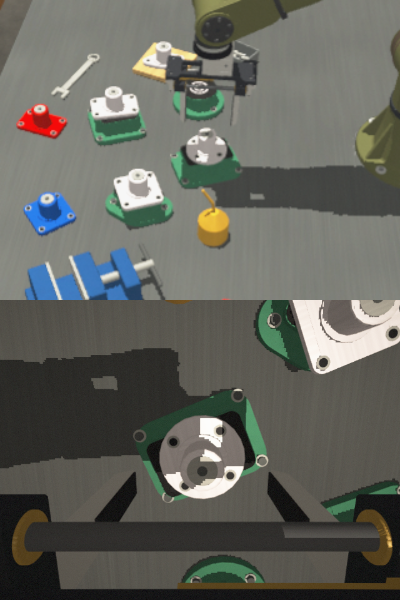

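```bash
python3 -m jog '[0,0,0,0,0,0,0,30,0,0,0,0,0,55,0,0,0,0,0,70,0,0,0,0,0,75,0,0,0,0,0,75,0,0,0,0]';python3 -m jog '[0,0,0,0,0,0,0,0,0,0,0,0,0,0,0,0,0,0,0,0,0,0,0,0,0,0,0,0,0,0,0,0,0,0,0,0,0,0,0,0,0,0,0,0,0,0,0,0,0,0,0,0,0,0,0,0,0,0,0,0]' 30 35;  python3 -m jog '[0,-15,0,0,0,0,0,-35,0,0,0,0,0,-55,0,0,0,0,0,-75,0,0,0,0,0,-75,0,0,0,0]'
```

```text
clock: 11.85
eef_pos: [456.7, 97.1, 86.2]
eef_rot: [-1.573, -0.0, -1.572]
wrist_force: [-0.6, 0.5, 0.3]
finger_gap: 93.8
clock: 12.68
eef_pos: [456.5, 98.3, 87.0]
eef_rot: [-1.571, -0.0, -1.571]
wrist_force: [-0.5, 0.1, 0.9]
finger_gap: 39.6
clock: 13.1
eef_pos: [457.8, 98.5, 164.9]
eef_rot: [-1.566, 0.001, -1.571]
wrist_force: [0.7, 0.0, -2.3]
finger_gap: 39.8
```

```bash
python3 -m jog '[36,0,5,0,0,0,72,0,10,0,0,0,108,0,15,0,0,0,144,0,20,0,0,0,180,0,26,0,0,0,215.8,0,31,0,0,0,215.8,0,31,0,0,0,215.8,20,31,0,0,0,215.8,45,31,0,0,0,215.8,65,31,0,0,0]'; python3 -m jog '[0,5,0,0,0,0,0,9,0,0,0,0,0,9.5,0,0,0,0,0,9.5,0,0,0,0,0,9.5,0,0,0,0]'
python3 - <<'E'
from h import *
c=cam("side","p3.png");w=cam("wrist","p3w.png")
cv2.imwrite("pics/p3m.png",np.vstack([cv2.resize(cv2.imread("pics/p3.png")[130:370,200:520],(400,300)),cv2.resize(cv2.imread("pics/p3w.png"),(400,300))]))
E
```

```text
clock: 13.93
eef_pos: [486.7, -117.3, 94.3]
eef_rot: [-1.572, 0.001, -1.571]
wrist_force: [-0.5, -0.1, -3.6]
finger_gap: 39.7
clock: 14.35
eef_pos: [487.9, -117.5, 88.0]
eef_rot: [-1.57, -0.0, -1.571]
wrist_force: [0.2, -0.2, -3.2]
finger_gap: 39.5
```

View pics/p3m.png

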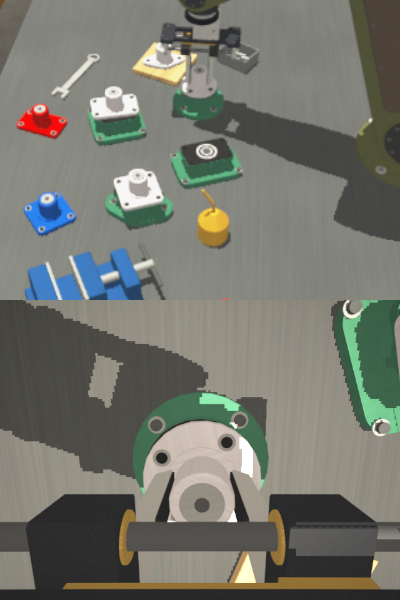

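```bash
python3 -m jog '[0,0,0,0,0,0,0,0,0,0,0,0,0,0,0,0,0,0,0,-10,0,0,0,0,0,-40,0,0,0,0,0,-74.5,0,0,0,0,0,-74.5,0,0,0,0]' 94;  python3 -m jog '[-16,0,31.5,0,0,0,-32,0,63,0,0,0,-48,0,94.5,0,0,0,-64,0,126,0,0,0,-80,0,157.5,0,0,0,-96.8,0,189.4,0,0,0,-96.8,0,189.4,0,0,0,-96.8,0,189.4,0,0,0]'
python3 - <<'E'
from h import *
c=cam("side","p4.png");w=cam("wrist","p4w.png")
cv2.imwrite("pics/p4m.png",np.vstack([cv2.resize(cv2.imread("pics/p4.png")[130:370,200:520],(400,300)),cv2.resize(cv2.imread("pics/p4w.png"),(400,300))]))
E
```

```text
clock: 15.03
eef_pos: [489.8, -118.2, 168.6]
eef_rot: [-1.562, -0.003, -1.571]
wrist_force: [0.9, -0.6, 1.2]
finger_gap: 82.4
clock: 15.7
eef_pos: [677.6, -19.8, 161.3]
eef_rot: [-1.572, 0.0, -1.569]
wrist_force: [-0.1, -0.2, -0.6]
finger_gap: 94.2
```

View pics/p4m.png

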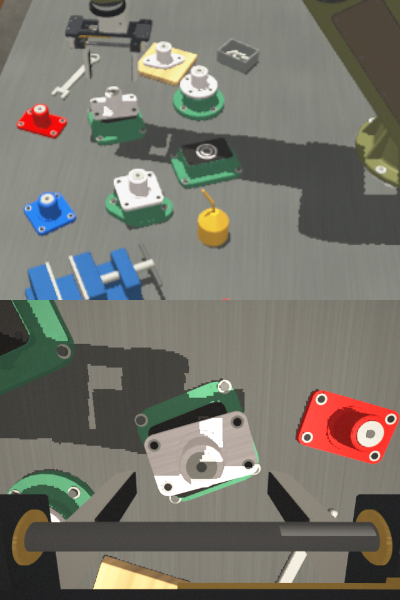

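```bash
python3 -m jog '[0,0,0,0,0,0,0,30,0,0,0,0,0,55,0,0,0,0,0,70,0,0,0,0,0,75,0,0,0,0,0,75,0,0,0,0]';python3 -m jog '[0,0,0,0,0,0,0,0,0,0,0,0,0,0,0,0,0,0,0,0,0,0,0,0,0,0,0,0,0,0,0,0,0,0,0,0,0,0,0,0,0,0,0,0,0,0,0,0,0,0,0,0,0,0,0,0,0,0,0,0]' 30 35;  python3 -m jog '[0,-15,0,0,0,0,0,-35,0,0,0,0,0,-55,0,0,0,0,0,-75,0,0,0,0,0,-75,0,0,0,0,0,-75,0,0,0,0]'
```

```text
clock: 16.3
eef_pos: [676.3, -21.2, 86.6]
eef_rot: [-1.572, 0.0, -1.572]
wrist_force: [-0.2, 0.8, 0.8]
finger_gap: 94.3
clock: 17.13
eef_pos: [676.9, -20.7, 86.9]
eef_rot: [-1.571, -0.0, -1.571]
wrist_force: [-0.4, -0.8, 0.4]
finger_gap: 39.7
clock: 17.63
eef_pos: [677.0, -20.7, 161.7]
eef_rot: [-1.57, -0.0, -1.571]
wrist_force: [-1.0, 0.4, -6.1]
finger_gap: 39.4
```

```bash
python3 -m jog '[-17,0,-32,0,-1,0,-34,0,-64,0,-2,0,-51,0,-95,0,-3,0,-69,0,-127,0,-4,0,-86,0,-159,0,-5,0,-103,0,-190,0,-6,0,-119.6,0,-221.2,0,-6.9,0,-119.6,0,-221.2,0,-6.9,0,-119.6,25,-221.2,0,-6.9,0,-119.6,50,-221.2,0,-6.9,0]'; python3 -m jog '[0,12,0,0,0,0,0,20,0,0,0,0,0,24.5,0,0,0,0,0,24.5,0,0,0,0,0,24.5,0,0,0,0]'
python3 - <<'E'
from h import *
c=cam("side","p5.png");w=cam("wrist","p5w.png")
cv2.imwrite("pics/p5m.png",np.vstack([cv2.resize(cv2.imread("pics/p5.png")[130:370,200:520],(400,300)),cv2.resize(cv2.imread("pics/p5w.png"),(400,300))]))
E
```

```text
clock: 18.47
eef_pos: [455.4, 99.2, 111.0]
eef_rot: [-1.57, -0.0, -1.45]
wrist_force: [0.3, -1.5, -5.7]
finger_gap: 39.5
clock: 18.88
eef_pos: [455.7, 98.8, 87.2]
eef_rot: [-1.571, -0.0, -1.45]
wrist_force: [0.4, -0.1, -5.1]
finger_gap: 39.5
```

View pics/p5m.png

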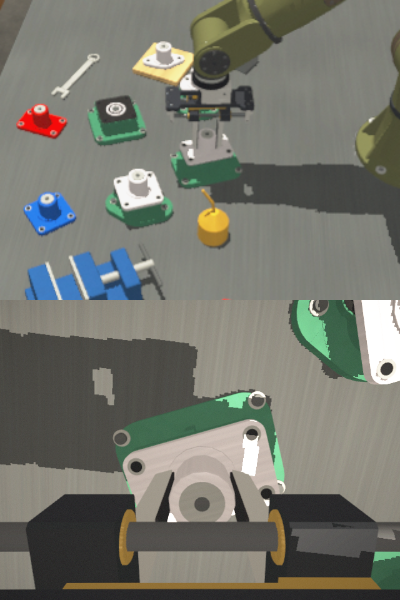

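```bash
python3 -m jog '[0,0,0,0,0,0,0,0,0,0,0,0,0,0,0,0,0,0,0,-10,0,0,0,0,0,-40,0,0,0,0,0,-74.5,0,0,0,0,0,-74.5,0,0,4,0,0,-74.5,0,0,6.9,0,0,-74.5,0,0,6.9,0]' 94;  python3 -m jog '[-27,0,26,0,0,0,-54,0,52,0,0,0,-81,0,79,0,0,0,-108,0,106,0,0,0,-135.1,0,132.2,0,0,0,-135.1,0,132.2,0,0,0,-135.1,0,132.2,0,0,0]'
python3 - <<'E'
from h import *
c=cam("side","p6.png");w=cam("wrist","p6w.png")
cv2.imwrite("pics/p6m.png",np.vstack([cv2.resize(cv2.imread("pics/p6.png")[130:370,200:520],(400,300)),cv2.resize(cv2.imread("pics/p6w.png"),(400,300))]))
E
```

```text
clock: 19.73
eef_pos: [456.1, 99.0, 163.3]
eef_rot: [-1.569, 0.0, -1.573]
wrist_force: [-0.7, -0.7, -0.8]
finger_gap: 93.0
clock: 20.32
eef_pos: [588.1, 234.9, 160.8]
eef_rot: [-1.573, -0.001, -1.568]
wrist_force: [-0.4, -0.9, -0.4]
finger_gap: 94.2
```

View pics/p6m.png

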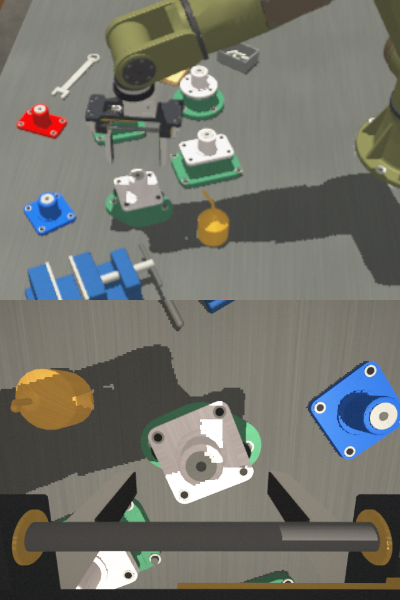

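```bash
python3 -m jog '[0,0,0,0,0,0,0,30,0,0,0,0,0,55,0,0,0,0,0,70,0,0,0,0,0,75,0,0,0,0,0,75,0,0,0,0]';python3 -m jog '[0,0,0,0,0,0,0,0,0,0,0,0,0,0,0,0,0,0,0,0,0,0,0,0,0,0,0,0,0,0,0,0,0,0,0,0,0,0,0,0,0,0,0,0,0,0,0,0,0,0,0,0,0,0,0,0,0,0,0,0]' 30 35;  python3 -m jog '[0,-15,0,0,0,0,0,-35,0,0,0,0,0,-55,0,0,0,0,0,-75,0,0,0,0,0,-75,0,0,0,0,0,-75,0,0,0,0]'
```

```text
clock: 20.92
eef_pos: [587.5, 233.3, 86.6]
eef_rot: [-1.572, -0.0, -1.571]
wrist_force: [-0.2, 0.8, 0.3]
finger_gap: 94.1
clock: 21.75
eef_pos: [587.9, 234.0, 86.9]
eef_rot: [-1.571, -0.0, -1.571]
wrist_force: [-0.9, -0.7, 1.8]
finger_gap: 39.5
clock: 22.25
eef_pos: [588.1, 234.0, 161.8]
eef_rot: [-1.57, 0.0, -1.571]
wrist_force: [-0.2, 0.1, -4.6]
finger_gap: 39.3
```

```bash
python3 -m jog '[36,0,12,0,0,0,72,0,24,0,0,0,108,0,37,0,0,0,144,0,49,0,0,0,180,0,61,0,0,0,216,0,73,0,0,0,252.9,0,85.7,0,0,0,252.9,0,85.7,0,0,0,252.9,25,85.7,0,0,0,252.9,50,85.7,0,0,0]'; python3 -m jog '[0,12,0,0,0,0,0,20,0,0,0,0,0,24.5,0,0,0,0,0,24.5,0,0,0,0,0,24.5,0,0,0,0]'
python3 - <<'E'
from h import *
c=cam("side","p7.png");w=cam("wrist","p7w.png")
cv2.imwrite("pics/p7m.png",np.vstack([cv2.resize(cv2.imread("pics/p7.png")[130:370,200:520],(400,300)),cv2.resize(cv2.imread("pics/p7w.png"),(400,300))]))
E
```

```text
clock: 23.08
eef_pos: [673.6, -19.8, 110.0]
eef_rot: [-1.571, 0.0, -1.572]
wrist_force: [0.4, 0.5, -5.0]
finger_gap: 39.2
clock: 23.5
eef_pos: [674.0, -18.7, 87.9]
eef_rot: [-1.57, -0.0, -1.571]
wrist_force: [0.5, -0.6, -3.6]
finger_gap: 39.7
```

View pics/p7m.png

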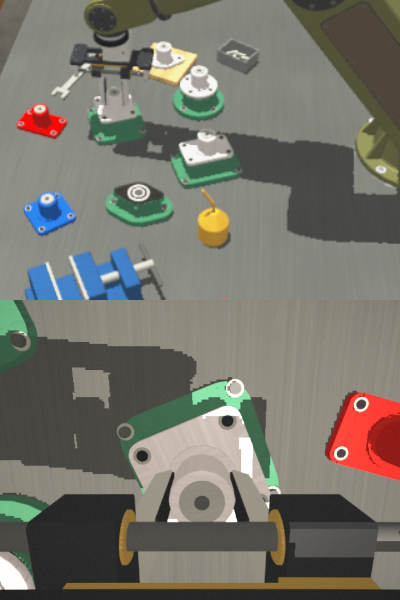

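```bash
python3 -m jog '[0,0,0,0,0,0,0,0,0,0,0,0,0,0,0,0,0,0,0,-10,0,0,0,0,0,-40,0,0,0,0,0,-74.5,0,0,0,0,0,-74.5,0,0,0,0]' 94;  python3 -m jog '[36,0,-13,0,0,0,72,0,-27,0,0,0,108,0,-40,0,0,0,144,0,-54,0,0,0,180,0,-67,0,0,0,216,0,-80,0,0,0,234.1,0,-87.7,0,0,0,234.1,0,-87.7,0,0,0,234.1,0,-87.7,0,0,0]'
cat > g8.py <<'E'
from fit import *
c=cam("side","p8.png");w=cam("wrist","p8w.png"); 
d=[x for x in manip.masks_of("cover_oval",w)]
for x in d: print(x["score"],x["xy"],toplane(w,x["xy"],60))
d=[x for x in d if np.linalg.norm(toplane(w,x["xy"],30)[0]-[586,-253])<50]
r=fit_cover("oval",[w],[586,-253],15,[d[0]["pixels"]]); print(r.x,r.fun)
overlay(w,[(place(outline("oval"),*r.x,24),(0,0,255)),(place(outline("round")*20/44,*r.x,65),(255,0,0))],"p8o.png")
# bare oval housing in the side view
it=[(place(outline("oval",18),587,235.5,-.045,14),(255,0,255)),(place(outline("oval"),587,235.5,-.045,50),(0,0,255))]
overlay(c,it,"p8s.png",scale=3); im=cv2.imread("pics/p8s.png")[750:1050,750:1150]
cv2.imwrite("pics/p8m.png",np.vstack([cv2.resize(im,(400,300)),cv2.resize(cv2.imread("pics/p8o.png"),(400,300))]))
E
python3 g8.py
```

```text
clock: 24.18
eef_pos: [676.0, -19.0, 170.4]
eef_rot: [-1.56, -0.001, -1.571]
wrist_force: [0.2, -0.6, 2.0]
finger_gap: 82.8
clock: 24.93
eef_pos: [585.9, -253.8, 162.7]
eef_rot: [-1.57, -0.0, -1.573]
wrist_force: [-0.6, 0.3, 0.5]
finger_gap: 93.9
0.71 [324.9, 235.4] [[ 588.64499063 -244.18931811]]
0.42 [153.0, 42.7] [[ 491.65927095 -133.21379595]]
[ 5.86964627e+02 -2.52598023e+02  2.23394089e-01] -0.9677347326113654
```

View pics/p8m.png

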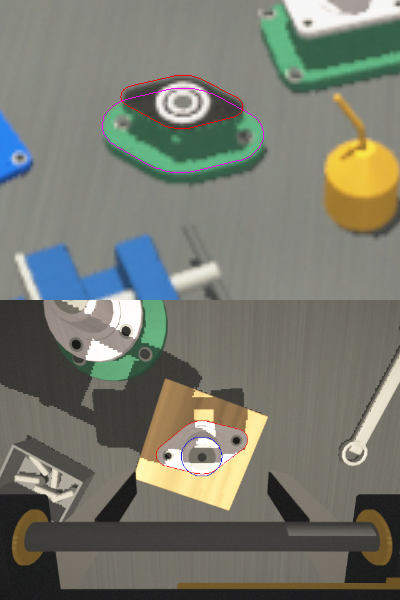

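```bash
python3 -m jog '[0,30,0,0,0,0,0,60,0,0,0,0,0,85,0,0,0,0,0,100,0,0,0,0,0,110,0,0,0,0,0,110,0,0,0,0]';python3 -m jog '[0,0,0,0,0,0,0,0,0,0,0,0,0,0,0,0,0,0,0,0,0,0,0,0,0,0,0,0,0,0,0,0,0,0,0,0,0,0,0,0,0,0,0,0,0,0,0,0,0,0,0,0,0,0,0,0,0,0,0,0]' 30 35;  python3 -m jog '[0,-15,0,0,0,0,0,-45,0,0,0,0,0,-80,0,0,0,0,0,-110,0,0,0,0,0,-110,0,0,0,0,0,-110,0,0,0,0]'
```

```text
clock: 25.58
eef_pos: [585.7, -251.7, 50.0]
eef_rot: [-1.573, 0.001, -1.569]
wrist_force: [0.2, 0.0, -0.7]
finger_gap: 93.8
clock: 26.42
eef_pos: [586.0, -253.0, 52.0]
eef_rot: [-1.571, -0.0, -1.571]
wrist_force: [-0.1, -0.3, 0.7]
finger_gap: 39.8
clock: 26.92
eef_pos: [586.2, -253.1, 162.7]
eef_rot: [-1.569, -0.001, -1.571]
wrist_force: [0.4, 1.0, -4.8]
finger_gap: 39.6
```

```bash
python3 -m jog '[-40,0,0,0,0,0,-80,0,0,0,0,0,-120,0,0,0,0,0,-160,0,0,0,0,0,-200,0,0,0,0,0,-240,0,0,0,0,0,-280,0,0,0,0,0,-320,0,0,0,0,0,-360,0,0,0,0,0,-400,0,0,0,0,0]'; python3 -m jog '[-30,0,0,0,5,0,-60,0,0,0,10,0,-88.5,0,1,0,15.4,0,-88.5,0,1,0,15.4,0,-88.5,0,1,0,15.4,0,-88.5,25,1,0,15.4,0,-88.5,50,1,0,15.4,0,-88.5,65,1,0,15.4,0,-88.5,65,1,0,15.4,0]'
python3 -m jog '[0,5,0,0,0,0,0,9.5,0,0,0,0,0,9.5,0,0,0,0,0,9.5,0,0,0,0]'
python3 - <<'E'
from h import *
c=cam("side","p9.png");w=cam("wrist","p9w.png")
cv2.imwrite("pics/p9m.png",np.vstack([cv2.resize(cv2.imread("pics/p9.png")[130:370,200:520],(400,300)),cv2.resize(cv2.imread("pics/p9w.png"),(400,300))]))
E
```

```text
clock: 27.75
eef_pos: [584.7, 148.8, 159.4]
eef_rot: [-1.575, -0.001, -1.571]
wrist_force: [0.7, -0.6, -4.4]
finger_gap: 39.9
clock: 28.5
eef_pos: [584.9, 233.6, 91.8]
eef_rot: [-1.578, -0.005, -1.84]
wrist_force: [-0.6, 0.4, -4.4]
finger_gap: 39.2
clock: 28.83
eef_pos: [587.2, 235.4, 88.0]
eef_rot: [-1.57, 0.0, -1.84]
wrist_force: [0.7, -0.0, -4.4]
finger_gap: 39.4
```

View pics/p9m.png

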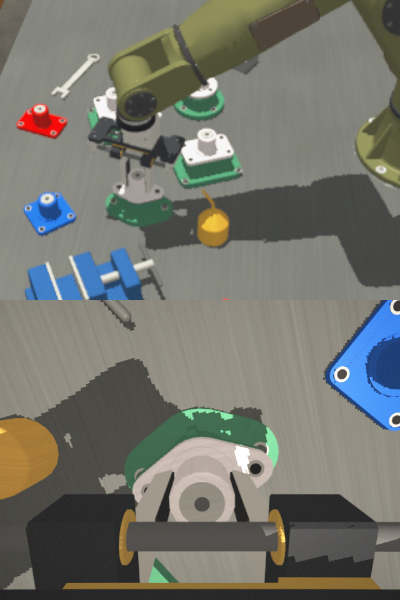

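Aligned. I release, lift, turn back and take the same two survey views to check every cover.

```bash
python3 -m jog '[0,0,0,0,0,0,0,0,0,0,0,0,0,0,0,0,0,0,0,-10,0,0,0,0,0,-40,0,0,0,0,0,-75,0,0,0,0,0,-110,0,0,-6,0,0,-150,0,0,-12,0,0,-190,0,0,-15.4,0,0,-240,0,0,-15.4,0]' 94;  python3 -m jog '[36,0,-12,0,0,0,72,0,-24,0,0,0,105.5,0,-37,0,0,0,105.5,0,-37,0,0,0,105.5,0,-37,0,0,0,105.5,0,-37,0,0,0]'
cat > look.py <<'E'
from h import *
import pickle,sys
n=sys.argv[1]
cs=[cam("wrist",f"w{n}.png"),cam("side",f"s{n}.png"),cam("scene",f"sc{n}.png")]
M=[{t:manip.masks_of(t,c) for t in ["cover_"+k for k in TH]} for c in cs]
pickle.dump((cs,M),open(n+".pkl","wb"))
E
python3 look.py C
python3 -m jog '[40,0,0,0,0,0,80,0,0,0,0,0,120,0,0,0,0,0,160,0,0,0,0,0,200,0,0,0,0,0,220,0,0,0,0,0,220,0,0,0,0,0,220,0,0,0,0,0]'; python3 look.py D
cat > fin.py <<'E'
from fit import *
A,MA=pickle.load(open("C.pkl","rb")); B,MB=pickle.load(open("D.pkl","rb"))
H={"oval":(587,235.5,-.045),"rect":(455.8,98.9,.39),"round":(487.6,-117.5,0),"square":(673.7,-18.9,.38)}
V={"oval":("A",A,MA),"rect":("A",A,MA),"round":("B",B,MB),"square":("B",B,MB)}
res={}
for k,x0 in H.items():
    _,cs,M=V[k]
    for vs in ([0],[1],[2]):
        views=[];masks=[]
        for i in vs:
            ds=[d for d in M[i]["cover_"+k] if np.linalg.norm(toplane(cs[i],d["xy"],60)[0]-x0[:2])<50]
            if ds: views.append(cs[i]);masks.append(ds[0]["pixels"])
        if not views: print(k,vs,"none");continue
        r=fit_cover(k,views,x0,50,masks)
        h=fit_housing(k,k,r.x,views,x0)
        if vs==[0]: res[k]=(r.x,h.x)
        print(k,vs,"cover",np.round(r.x,2),round(-r.fun,3),"housing",np.round(h.x,2),round(-h.fun,3),flush=True)
for n,c in (("fC.png",A[0]),("fD.png",B[0])):
    it=[]
    for k,(cp,hp) in res.items(): it+=[(place(outline(k,18),*hp,14),(255,0,255)),(place(outline(k),*cp,59),(0,0,255))]
    overlay(c,it,n)
cv2.imwrite("pics/fin.png",np.vstack([cv2.resize(cv2.imread("pics/fC.png")[:310],(600,290)),cv2.resize(cv2.imread("pics/fD.png")[:310],(600,290))]))
cv2.imwrite("pics/fins.png",cv2.resize(B[1]["img"][130:370,180:500,::-1],(800,600)))
E
python3 fin.py
```

```text
clock: 29.77
eef_pos: [586.4, 235.3, 322.2]
eef_rot: [-1.57, 0.0, -1.567]
wrist_force: [0.5, -0.1, -0.8]
finger_gap: 93.7
clock: 30.27
eef_pos: [550.1, 130.4, 320.0]
eef_rot: [-1.57, 0.0, -1.571]
wrist_force: [-0.7, 0.2, -0.0]
finger_gap: 94.0
clock: 31.68
eef_pos: [549.9, -90.7, 319.0]
eef_rot: [-1.571, 0.0, -1.573]
wrist_force: [-0.1, -0.3, -0.4]
finger_gap: 94.1
oval [0] cover [ 5.8817e+02  2.3525e+02 -5.0000e-02] 0.982 housing [ 5.8714e+02  2.3527e+02 -4.0000e-02] 0.973
oval [1] cover [ 5.8855e+02  2.3290e+02 -2.0000e-02] 0.936 housing [ 5.8653e+02  2.3493e+02 -4.0000e-02] 0.735
oval [2] cover [ 5.8766e+02  2.3532e+02 -1.1000e-01] 0.853 housing [ 5.8516e+02  2.3851e+02 -9.0000e-02] 0.967
rect [0] cover [4.5697e+02 9.9130e+01 4.0000e-01] 0.947 housing [4.5611e+02 9.8770e+01 3.9000e-01] 0.885
rect [1] cover [4.5684e+02 9.7070e+01 4.1000e-01] 0.951 housing [4.5497e+02 9.9370e+01 4.0000e-01] 0.879
rect [2] cover [456.74  99.32  -2.74] 0.966 housing [4.5344e+02 1.0145e+02 3.8000e-01] 0.872
round [0] cover [ 488.22 -117.78    1.45] 0.954 housing [ 487.69 -116.85    0.54] 0.864
round [1] cover [ 492.16 -119.65   -0.86] 0.897 housing [ 487.42 -117.04   -1.22] 0.977
round [2] cover [ 488.34 -118.36   -0.85] 0.929 housing [ 4.8382e+02 -1.1335e+02 -2.7000e-01] 0.893
square [0] cover [ 6.7472e+02 -1.8340e+01  4.0000e-01] 0.974 housing [673.88 -18.89  -1.2 ] 0.893
square [1] cover [ 6.7696e+02 -2.2840e+01  4.7000e-01] 0.855 housing [673.73 -19.66   1.95] 0.989
square [2] none
```

View pics/fin.png

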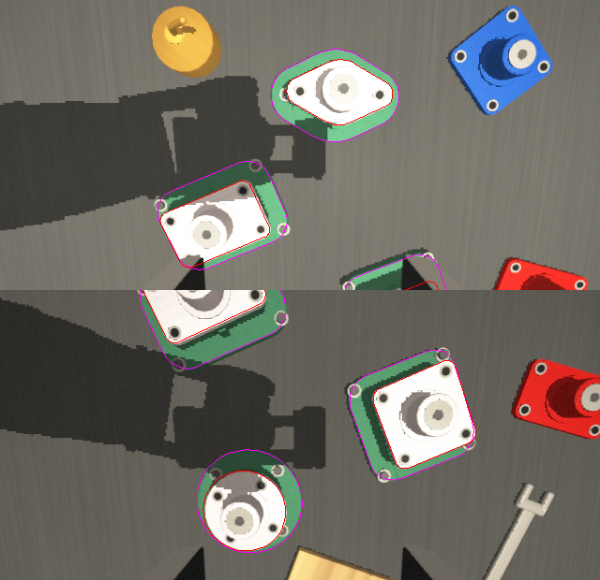

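View pics/fins.png

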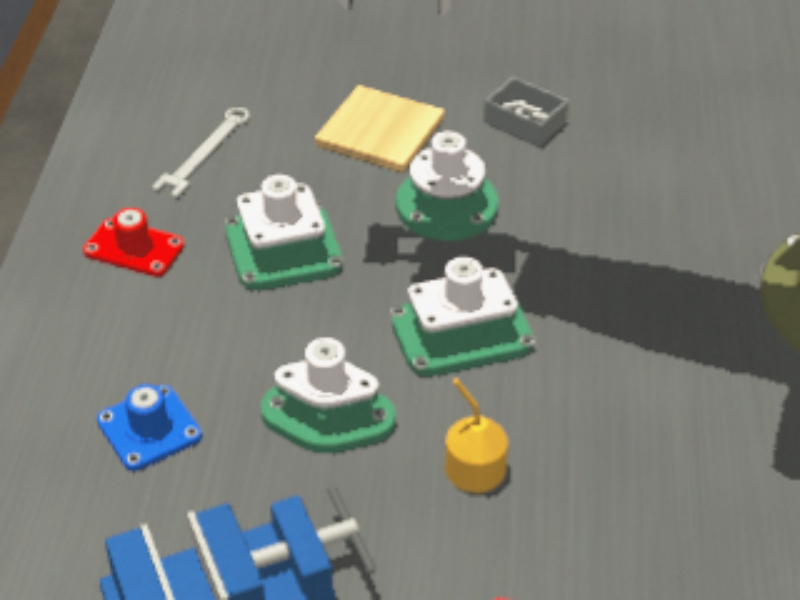

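```bash
python3 -c "
from cell import manip
print(manip.sign_off())"
```

```text
the job is handed in; nothing more can be done
None
```

All four covers are on the housings with their own outlines, and I handed the job in at about 32 s of the 115 s allowed. I parked the oval cover on the plywood board, then moved round, rectangular, square and finally oval to their own housings. The rectangular cover was turned about 7° and the oval about 15° to line up.

**Wrist camera (final check):** cover and housing centres agree within about 1.1 mm for all four. The outlines line up within about 0.02 rad.

**Side view:** every cover lies flat, the gripper is clear, the board is empty, and the oil can is standing with no sign of having moved. I did not measure its position.

**Disagreements:** the wider cameras were less consistent than the wrist camera:
- Side camera: cover offsets of about 3 mm for oval and rectangular, and about 5 mm for round and square. The square cover looked about 0.09 rad off line. The mask fits behind the round and square readings were poorer.
- Scene camera: offsets of about 4–7 mm for oval, rectangular and round. I put this down to systematic error, because it gave similar housing offsets before any move. It did not detect the square cover in the last check.

All of these readings are still inside the 10 mm and 0.2 rad limits. The readings taken at the end of each move showed no more than about 6 N at the wrist.

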